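# Steady the rocking canister stand with a wedge

## Robot

A 7-joint arm with a two-finger parallel gripper is mounted at the origin on the work surface. World frame = base frame: x ahead of the robot, y to its left, z up, the work surface at z = 0. Lengths are in m, angles in rad, forces in N, time in s.
With the tool pointing down it reaches from about 0.4 to 0.85 m from the base axis. Payload 6.9 kg.
Tool frame: the origin (TCP) lies midway between the tips of the shut fingers; the grasp point (between the pads) lies behind it (ctrl.pinch_z is the z of the grasp point in the tool frame, in m); z points along the fingers, y is the line along which they close (so a half turn about z gives the same grasp; the last joint's range is limited). The gripper opens to 85 mm and grips with 20 to 120 N. Pads are 22 mm wide; open, the fingers measure 114 mm over their backs; the gripper's body (76 mm by 85 mm) begins 54 mm behind the grasp point. The pads swing forward as they close: fully open they stand 13 mm farther back than shut.
Start: joints at [1.341, 0.507, -0.238, 1.5, 0.126, 1.149, -0.155], TCP at [0.205, -0.59, 0.231] pointing down, gripper open.
Joint ranges: [-3.08, 3.08], [-0.24, 2.05], [-1.43, 1.35], [0, 2.5], [-1.52, 4.66], [0.17, 1.96], [-2.89, 2.89]. Speed limits (rad/s): [2.39, 2.39, 3.14, 3.14, 3.14, 3.14, 3.14].

## Interface

Orientations are given as a unit quaternion [w, x, y, z].
In Python, from station import ctrl, get_state, vision, ticket, models gives the robot as it stands. Calls block until the motion is done:
- ctrl.movep(position, orientation): joint-space move of the TCP to a pose.
- ctrl.movel(position, frame=None, max_speed=0.15): straight line of the TCP; frame=None keeps the orientation; max_speed is the mean speed in m/s.
- ctrl.set_joints(angles): joint-space move.
- ctrl.ungrasp() and ctrl.close_gripper(force=None): open the fingers fully, or close them until they stop; force is the grip in N (None keeps the last).
- ctrl.pause(seconds).
- ctrl.ik(position, orientation): joint angles nearest the present ones, or None.
- get_state(): the state.
- vision.grab_frame(name): name is "scene" or "top"; returns (picture, depth): 420x560x3 uint8, blue, green, red; 420x560 float32, m along the optical axis (not along the pixel's ray), 0 where there is no reading.
- vision.camera_info(name): a dict with "mtx" (3x3 intrinsics, pixels), "dist_coeffs" ([k1, k2, p1, p2, k3] as OpenCV has them; the pictures are not rectified), "R" (3x3) and "t" (3): a world point X has camera coordinates R X + t. Camera axes: x right, y down, z forward; pixel columns grow to the right and rows downward; lengths in m; the calibration is good to about 2 mm. A picture is of the moment at which its call begins. camera_info takes no time and is no camera call.
A pose or a line that the arm cannot do raises ctrl.Unreachable and nothing moves.
- ticket.close_job(): hands the job in; it is judged then, once.
Trained networks look in the newest picture that a camera, given by its name, has taken for a name from the list of things; names that differ only in an ending like _2 or _b are one class to them, and where a whole thing is asked for, a point or a joint stands for the part that bears it (a point fixed in the world has none). Each returns a list of dicts, best first, with "p" (0 to 1); they miss things now and then, are a little off and sometimes report something else, mostly with a low value. They report only what shows in the picture. A call takes as long as a camera call. They do not tell look-alikes from the thing itself.
- models.recognise(camera, target): "point" ([column, row] in pixels, amid what is visible of it).
- models.masks_of(camera, target): "mask" (420x560 bool, what is visible of it) and "point" ([column, row] in pixels, amid what is visible of it).
The state is a dict: "time": time; "qpos": joint angles; "qd": joint speeds; "tau": joint torques, N m; "tcp_pos": TCP position; "eef_rot": TCP orientation; "contact_force": force on the tool from outside, world axes, zero at the start; "wrist_torque": the same for the moment, N m; "width": finger opening in m; "gripper_force": force on a finger pad.
Only numpy, scipy, OpenCV 4.12 (cv2) and the standard library are available. Lean on these libraries where they do the work, as an engineer would, in place of code of your own. Each camera call takes 0.05 s, during which the arm holds its last target. There are 200 camera calls.

## Task

The low wooden canister stand on the tasting table rocks because the bearer under its front edge (the open side, away from the canisters) is short. Press down on the front edge to feel it rock and let go, then push the wooden wedge, thin end first, under the front edge until it is snug, without lifting the wedge or the stand and without shoving the stand out of its place or knocking the crockery. Then press down firmly (about 10 N) on the front edge above the wedge so that the stand stays level and no longer rocks, and finish while still pressing there.

Things in the scene. Friction and masses are not known exactly. Their poses are not given: they have to be found in the camera images.
- stand: Low slatted plywood stand, 200 mm deep (its x), 240 mm wide (its y), 3 to 4.3 kg. Origin: on the table under its middle when level; z up; its -x side is the front (open deck), +x the back (canisters, rail). Deck top 36 mm above the origin. Under 2 to 4 N at its front edge it tips forward about its middle bearer by 0.045 to 0.085 rad until the front bearer meets the table; let go, it tips back level.
- front_edge (a point): Middle of the deck's top front edge, 36 mm above the table when level (stand x = -100 mm, y = 0); axes as the stand. From here back to stand x = +15 mm the deck is free to press on; the slats' underside is 24 mm above the table.
- front_bearer_face (a point): Middle of the front face of the front bearer, a bar across the full width under the front edge (stand x = -98 to -80 mm). It is short: its underside hangs 5 to 9 mm above the table, differing from run to run. The middle bearer (stand x = 12 to 30 mm) and the rear one (80 to 98 mm), equally 240 mm long, reach the table.
- canister_mid (a point): Centre of the middle one of three white lidded canisters, 66 mm across, tops 100 mm above the table, in a row along y (77 mm apart) at stand x = 50 mm; they and the back rail are fixed to the stand.
- wedge: Plain wooden wedge lying flat before the stand's front edge, thin end towards it: 100 mm long (its x), 50 mm wide (its y), 0.05 kg. Origin: centre of its underside. Thin end at x = +50 mm, 2 mm thick; thick end (heel) at x = -50 mm, 20 mm high; even slope between. It slides under about 0.5 N; once it jams under the bearer the push climbs steeply: 5 N is snug, 15 to 20 N lifts or shoves the stand.
- wedge_heel (a point): Centre of the wedge's upright heel face (50 mm wide, 20 mm high), 10 mm above the table; axes as the wedge.
- wedge_nose (a point): Middle of the wedge's thin edge, on the table; axes as the wedge.
- bowl_a: White china tasting bowl, 92 mm across, 55 mm high, loose, a bystander. Origin: centre of its underside.
- bowl_b: Second white tasting bowl, the same size, loose, a bystander. Origin: centre of its underside.
- mug: White china mug, 84 mm across without its handle, 105 mm high, loose, a bystander. Origin: centre of its underside.
There are look-alikes about, which are no part of the job. Of the things shaped like the wedge, the wooden one is meant.

How it is judged:
On the way, in this order (a step that is already met when the one before it is completed fails the run):
1. the front edge is pressed down with the fingers and the stand tips forward (by more than 0.03 rad), before the wedge is under it (angle between stand's own z axis and vertical above 0.03 rad and contact force between the fingers and stand above 0.5 N and x of wedge_nose in the frame of stand below -0.1 m), for 0.1 s.
2. let go, the stand is level again with the wedge's thin end pushed in under the front bearer (at least 8 mm past its front face) (x of wedge_nose in the frame of stand above -0.09 m and angle between stand's own z axis and vertical below 0.02 rad and contact force between the fingers and stand below 0.5 N), for 0.2 s.
At the end, for the whole second after the job is handed in: The fingers press on the stand with more than 5 N, over its front part (more than 65 mm ahead of the stand's middle), and the stand stays still and level within 0.02 rad under that push, with the wedge lying flat, not touched by the fingers, its thin end at least 8 mm under the front bearer (contact force between the fingers and stand above 5 N and x of the grasp point in the frame of stand below -0.065 m and angle between stand's own z axis and vertical below 0.02 rad and x of wedge_nose in the frame of stand above -0.09 m and angle between wedge's own z axis and vertical below 0.06 rad and contact force between the fingers and wedge below 0.5 N and linear speed of each of stand, wedge below 0.02 m/s and angular speed of stand below 0.1 rad/s); the arm keeps its last pose, push and grip.
It fails at once if the wedge is lifted off the table (by more than 12 mm) (height (world z) of wedge above 0.012 m).
It fails at once if the stand is lifted (by more than 12 mm) (height (world z) of stand above 0.012 m).
It fails at once if the stand is shoved more than 30 mm out of its place (distance of stand from where it was at the start of the episode above 0.03 m).
It fails at once if a bowl or the mug is moved by more than 20 mm (distance of any of bowl_a, bowl_b, mug from where it was at the start of the episode above 0.02 m).
It also fails if it takes over 51 s, if anything falls off the work surface, if the arm or the gripper's body presses on something with over 40 N, if the wrist force passes 120 N, or if a joint passes its speed limit or range.

## Working session

There is one attempt and no reset: what is moved stays moved. The work goes in short steps, each a Python script; the robot and the scene stay as the last script left them, time stands still between calls to the robot, and variables do not carry over. Pictures are saved under pics/ and viewed, at most 10 in all, crops included, and the job is handed in when it is done.

```bash
ls && mkdir -p pics
python3 - <<'E'
from station import ctrl, get_state, vision, models
import cv2, numpy as np
for n in("scene","top"):
    im,d=vision.grab_frame(n); cv2.imwrite(f"pics/{n}0.png",im); np.save(f"pics/{n}0.npy",d)
    i=vision.camera_info(n); print(n,i["R"],i["t"])
    for t in("stand","wedge","wedge_heel","wedge_nose","front_edge","canister_mid","bowl_a","mug"):
        print(t,[(np.round(x["point"]),round(x["p"],2)) for x in models.recognise(n,t)][:4])
s=get_state();print(s["time"],s["tcp_pos"],s["eef_rot"],s["width"],ctrl.pinch_z)
E
```

```text
pics
scene [[ 0.7886422   0.61481652  0.00664308]
 [ 0.43442092 -0.54953283 -0.71364706]
 [-0.43511141  0.56569808 -0.70047394]] [-0.43846318 -0.16349137  1.62095563]
stand [(array([263., 241.]), 0.55)]
wedge [(array([273., 177.]), 0.96), (array([314., 198.]), 0.86), (array([366., 203.]), 0.7)]
wedge_heel [(array([318., 201.]), 0.91), (array([276., 178.]), 0.65), (array([366., 206.]), 0.63)]
wedge_nose [(array([318., 197.]), 0.81), (array([363., 204.]), 0.74), (array([273., 179.]), 0.67)]
front_edge [(array([266., 241.]), 0.93)]
canister_mid [(array([263., 240.]), 0.95)]
bowl_a [(array([382., 149.]), 0.93), (array([206., 343.]), 0.89)]
mug [(array([147., 289.]), 0.65)]
top [[-0.02443978 -0.99928405 -0.02888049]
 [-0.98417497  0.02912189 -0.17479001]
 [ 0.17550592  0.02415163 -0.98418208]] [0.05034362 0.52494957 1.48387286]
stand [(array([310., 203.]), 0.78)]
wedge [(array([207., 165.]), 0.81), (array([234., 203.]), 0.77), (array([236., 254.]), 0.74)]
wedge_heel [(array([236., 258.]), 0.72), (array([209., 163.]), 0.61)]
wedge_nose [(array([235., 203.]), 0.86), (array([210., 163.]), 0.85), (array([237., 257.]), 0.65)]
front_edge [(array([311., 202.]), 0.82)]
canister_mid [(array([310., 206.]), 0.77)]
bowl_a [(array([131., 187.]), 0.89), (array([420., 167.]), 0.74)]
mug [(array([428., 232.]), 0.8)]
0.9 [ 0.20530642 -0.5903308   0.231309  ] [ 3.13210903e-05  9.86025421e-01  1.66594923e-01 -6.09199786e-08] 0.0851697688074755 -0.0187
```

View pics/top0.png

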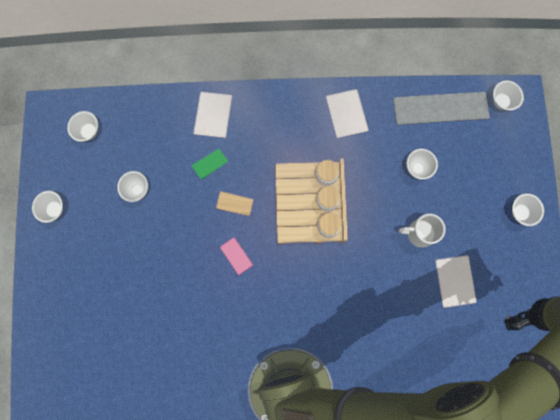

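Run:
```python
import cv2
im=cv2.imread("pics/scene0.png")[120:300,180:420]
cv2.imwrite("pics/scene_crop.png",cv2.resize(im,None,fx=3.3,fy=3.3,interpolation=cv2.INTER_CUBIC))
im=cv2.imread("pics/top0.png")[130:290,180:380]
cv2.imwrite("pics/top_crop.png",cv2.resize(im,None,fx=3.7,fy=3.7,interpolation=cv2.INTER_CUBIC))
```

```text
(no output)
```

View pics/scene_crop.png

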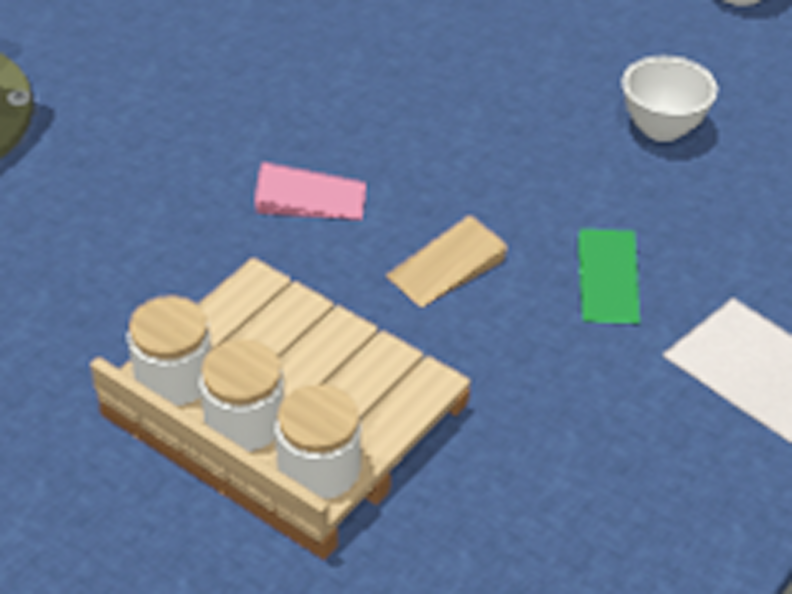

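View pics/top_crop.png

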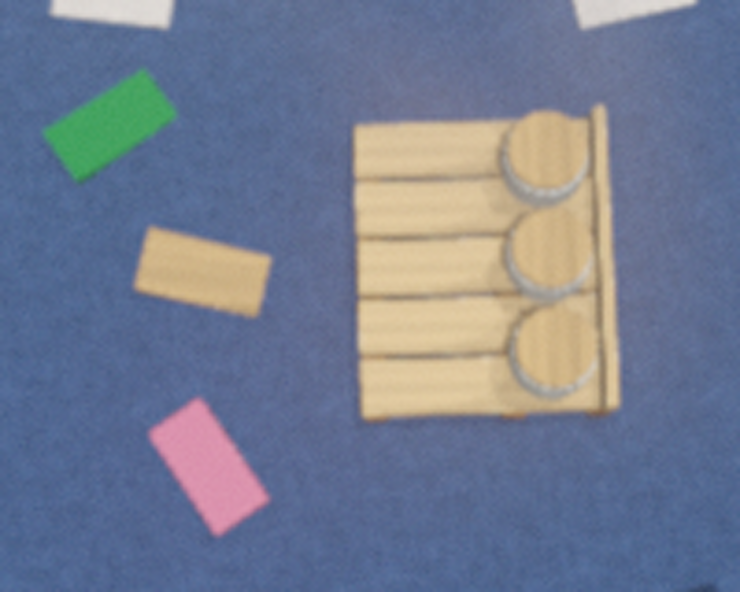

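The top view shows three wedge-shaped things: green (209,163), wooden (235,203) and pink (236,257). The wooden one fits: the crops show bare wood, lying before the stand's open side (left edge at about col 277) with its thin end towards it. Next I'll fit the poses to the masks from both cameras.

```bash
cat > h.py <<'E'
from station import ctrl, get_state, vision, models, ticket
import cv2, numpy as np
from scipy.optimize import minimize
from scipy.spatial.transform import Rotation as Ro
CAMS=("scene","top")
def proj(n,P):
    i=vision.camera_info(n); r=cv2.Rodrigues(np.array(i["R"]))[0]
    return cv2.projectPoints(np.float64(P),r,np.float64(i["t"]),np.float64(i["mtx"]),np.float64(i["dist_coeffs"]))[0][:,0]
def box(x0,x1,y0,y1,z0,z1): return np.array([[x,y,z] for x in(x0,x1) for y in(y0,y1) for z in(z0,z1)])
a=np.linspace(0,2*np.pi,24)
cyl=lambda y:np.vstack([np.c_[.05+.033*np.cos(a),y+.033*np.sin(a),0*a+z] for z in(.036,.1)])
WEDGE=[np.array([[sx*.05,sy*.025,z] for sy in(-1,1) for sx,z in((-1,0),(-1,.02),(1,0),(1,.002))])]
STAND=[box(-.1,.1,-.12,.12,.024,.036),box(-.098,-.08,-.12,.12,.007,.024),box(.012,.03,-.12,.12,0,.024),box(.08,.098,-.12,.12,0,.024)]+[cyl(y) for y in(-.077,0,.077)]
S=4
def render(n,parts,p):
    R=Ro.from_euler("z",p[2]).as_matrix(); m=np.zeros((420*S,560*S),np.uint8)
    for P in parts:
        q=proj(n,P@R.T+[p[0],p[1],0]); h=cv2.convexHull(np.float32((q+.5)*S-.5))
        cv2.fillConvexPoly(m,np.int32(np.round(h*16)),1,shift=4)
    return cv2.resize(m*255,(560,420),interpolation=cv2.INTER_AREA)/255.
def fit(masks,parts,p0):
    def c(p):
        e=0
        for n,m in masks.items():
            r=render(n,parts,p); e+=1-np.minimum(r,m).sum()/np.maximum(r,m).sum()
        return e
    p0=np.array(p0,float); s=np.vstack([p0,p0+[.015,0,0],p0+[0,.015,0],p0+[0,0,.15]])
    r=minimize(c,p0,method="Nelder-Mead",options=dict(initial_simplex=s,xatol=1e-4,fatol=1e-4)); return r.x,r.fun
def pix2w(n,uv,z):
    i=vision.camera_info(n); R,t=np.array(i["R"]),np.array(i["t"])
    q=cv2.undistortPoints(np.float64([[uv]]),np.float64(i["mtx"]),np.float64(i["dist_coeffs"]))[0,0]
    d=R.T@np.array([*q,1]); o=-R.T@t; return o+d*(z-o[2])/d[2]
def pick(n,t,near):
    L=models.masks_of(n,t)
    L=[x for x in L if np.hypot(*(np.array(x["point"])-near))<30]
    return L[0]["mask"].astype(float) if L else None
def look(parts,t,p0,z,cams=CAMS):
    ms={}
    for n in cams:
        near=proj(n,[[p0[0],p0[1],z]])[0]; m=pick(n,t,near)
        if m is not None: ms[n]=m
    out={k:fit({k:v},parts,p0) for k,v in ms.items()}
    out["both"]=fit(ms,parts,p0); return out
E
python3 - <<'E'
from h import *
for n in CAMS: vision.grab_frame(n)
w=pix2w("top",(235,203),.01); s=pix2w("top",(310,203),.036); print(w,s)
for k,v in look(WEDGE,"wedge",[w[0],w[1],-1.8],.01).items(): print("W",k,v)
for k,v in look(STAND,"stand",[s[0],s[1],-1.57],.04).items(): print("S",k,v)
for uv in ((131,187),(420,167),(428,232)): print(pix2w("top",uv,.03))
E
```

```text
[0.55422877 0.15031044 0.01      ] [ 0.54259179 -0.07401654  0.036     ]
W scene (array([ 0.55102838,  0.15420288, -1.82664222]), np.float64(0.08430891531844853))
W top (array([ 0.55520241,  0.15221405, -1.81431132]), np.float64(0.04512466577980323))
W both (array([ 0.55382965,  0.15229357, -1.82128837]), np.float64(0.19361385196157943))
S top (array([ 0.5481724 , -0.07537634, -1.57213616]), np.float64(0.041767644535654846))
S both (array([ 0.5481724 , -0.07537634, -1.57213616]), np.float64(0.041767644535654846))
[0.60952639 0.46541048 0.03      ]
[ 0.6442899  -0.41030515  0.03      ]
[ 0.44657493 -0.41936801  0.03      ]
```

Run:
```python
from h import *
for uv in ((275.9,163.8),(277.8,243)): print(pix2w("top",uv,.036))
# scene-crop corners of deck front edge
for u,v in ((253,258),(469,380)): print(pix2w("scene",(180+u/3.3,120+v/3.3),.036))
for a in(np.pi/4,-np.pi/4):
    q=[0,np.cos(a),np.sin(a),0]
    for P in([.548,.01,.22],[.548,.01,.03],[.554,.25,.006]): print(a,P,ctrl.ik(P,q))
```

```text
[0.66514587 0.02353341 0.036     ]
[0.42676441 0.02407753 0.036     ]
[0.42870735 0.02682591 0.036     ]
[0.66351833 0.02631231 0.036     ]
0.7853981633974483 [0.548, 0.01, 0.22] [ 0.483379    0.49036991 -0.84088606  1.71785516  0.40151747  1.11530363
 -0.47957849]
0.7853981633974483 [0.548, 0.01, 0.03] [ 0.30308666  0.68738316 -0.57571152  1.93428995  0.57490641  0.68840344
 -0.62582311]
0.7853981633974483 [0.554, 0.25, 0.006] [-0.0928542   0.79950558 -0.62478992  1.7856032   0.64532712  0.77162697
 -1.0535038 ]
-0.7853981633974483 [0.548, 0.01, 0.22] [-0.72916429  0.63413821  1.15209146  1.73262469 -0.62123661  1.19443283
 -2.54741142]
-0.7853981633974483 [0.548, 0.01, 0.03] [-0.68142407  0.96173395  1.14969809  1.94661845 -1.07060045  1.02178554
 -2.15416986]
-0.7853981633974483 [0.554, 0.25, 0.006] [ 0.16965557  1.05422359 -1.22711696  1.78222705  1.09540985  1.17004255
  1.7189904 ]
```

Both cameras agree: the stand's front edge is at y≈0.025 with its middle at x≈0.547, square to the world axes. Next is the rock test.

```bash
cat >> h.py <<'E'
Q=[0,np.cos(np.pi/4),np.sin(np.pi/4),0]
def st():
    s=get_state(); return s["time"],np.array(s["tcp_pos"]),np.array(s["contact_force"])
E
python3 - <<'E'
from h import *
ctrl.close_gripper(20); ctrl.movep([.547,.012,.22],Q); print(st())
ctrl.movel([.547,.012,.05]); ctrl.pause(.2); t,p,f0=st(); print(t,p,f0)
z=.041
while z>.024:
    ctrl.movel([.547,.012,z],max_speed=.03); t,p,f=st(); print(round(t,2),round(z,4),p.round(4),(f-f0).round(2))
    if f[2]-f0[2]>6: break
    z-=.0015
ctrl.pause(.2); print(st())
E
```

```text
(4.425, array([0.54712694, 0.01065228, 0.21981568]), array([-0.08175937,  0.39815497,  0.56598434]))
5.9083 [0.54738958 0.01192175 0.05064803] [-0.39787178  0.39230773 -0.54169973]
6.36 0.041 [0.5468 0.012  0.0407] [ 1.01 -1.08  0.4 ]
6.61 0.0395 [0.547  0.012  0.0394] [ 0.79 -1.01  1.94]
6.86 0.038 [0.5469 0.012  0.0379] [-0.04 -0.68  0.4 ]
7.11 0.0365 [0.5469 0.012  0.0364] [ 0.69 -0.5   1.4 ]
7.36 0.035 [0.5471 0.0121 0.0351] [ 0.35 -0.8   2.95]
7.61 0.0335 [0.547  0.0122 0.0335] [0.19 0.43 2.34]
7.86 0.032 [0.547  0.0121 0.0319] [-0.1   1.25  2.78]
8.11 0.0305 [0.5469 0.0118 0.0303] [1.   0.17 2.01]
8.36 0.029 [0.547  0.012  0.0292] [-0.93  0.64  4.71]
8.61 0.0275 [0.5471 0.012  0.0289] [-4.45 -0.89 20.04]
(8.8083, array([0.54710996, 0.01204261, 0.0288566 ]), array([-5.19752478, -0.76772356, 17.46521664]))
```

The stand bottomed out at TCP z≈29 mm, about 7 mm of drop or 0.07 rad, so the rock is confirmed. I'll let go, then square the wedge to the stand with a light squeeze across its sides.

Run:
```python
from h import *
ctrl.movel([.547,.012,.08]); ctrl.movel([.560,.180,.08],max_speed=.2); ctrl.ungrasp()
ctrl.movel([.560,.180,.0015],max_speed=.08); print(st())
ctrl.close_gripper(20); s=get_state(); print(s["width"],s["gripper_force"],st())
ctrl.ungrasp(); ctrl.movel([.560,.180,.10]); ctrl.close_gripper(20); ctrl.movel([.554,.30,.10],max_speed=.2)
for n in CAMS: im,_=vision.grab_frame(n); cv2.imwrite(f"pics/{n}1.png",im)
for k,v in look(WEDGE,"wedge",[.554,.1525,-1.6],.01).items(): print("W",k,v)
for k,v in look(STAND,"stand",[.547,-.075,-1.571],.04).items(): print("S",k,v)
print(st())
```

```text
(12.2167, array([0.56034337, 0.18020484, 0.00199723]), array([ 0.44435047, -0.15552544,  1.01912424]))
0.05429950433925307 18.38574486086145 (12.625, array([0.56028219, 0.18009664, 0.00218343]), array([-0.75147625, -0.17751213,  5.79140057]))
W scene (array([ 0.55250054,  0.15487322, -1.78509338]), np.float64(0.053756908977733664))
W both (array([ 0.55250054,  0.15487322, -1.78509338]), np.float64(0.053756908977733664))
S scene (array([ 0.54586893, -0.07203153, -1.57167771]), np.float64(0.029995069175388078))
S top (array([ 0.54920842, -0.07647935, -1.55679397]), np.float64(0.23465198053432335))
S both (array([ 0.54696704, -0.07387068, -1.5698722 ]), np.float64(0.2833738293617021))
(15.6667, array([0.55446853, 0.29873872, 0.1000247 ]), array([ 0.02924551, -0.55521475, -0.4302796 ]))
```

The jaws jammed on the wedge's corners (opening 54 mm, yaw still −1.79). Instead I'll grip it at its own yaw and turn it while sliding it along the table.

Run:
```python
from h import *
a=np.pi/4-.225/2; q=[0,np.cos(a),np.sin(a),0]
ctrl.ungrasp(); ctrl.movep([.5594,.1768,.05],q); ctrl.movel([.5594,.1768,.004],max_speed=.06); print(st())
ctrl.close_gripper(20); print(get_state()["width"],st())
ctrl.movel([.547,.140,.004],frame=Q,max_speed=.04); print(get_state()["width"],st())
ctrl.ungrasp(); ctrl.movel([.547,.140,.05],max_speed=.1); ctrl.movel([.547,.26,.05],max_speed=.25)
for n in CAMS: im,_=vision.grab_frame(n); cv2.imwrite(f"pics/{n}2.png",im)
for k,v in look(WEDGE,"wedge",[.547,.115,-1.6],.01).items(): print("W",k,v)
print(st())
```

```text
(17.9583, array([0.55958498, 0.17696749, 0.00422048]), array([-0.83653152,  0.38291396,  0.06008549]))
0.04938296861451163 (18.375, array([0.5596558 , 0.17681051, 0.00441242]), array([ 0.90413083, -0.49049628,  3.30573206]))
0.04949744754700315 (19.4917, array([0.5472841 , 0.13983972, 0.00438058]), array([0.83602619, 1.29070233, 5.25528276]))
W scene (array([ 0.54590403,  0.11949636, -1.55058977]), np.float64(0.14058224007683928))
W both (array([ 0.54590403,  0.11949636, -1.55058977]), np.float64(0.14058224007683928))
(21.3833, array([0.54726546, 0.25827769, 0.04963472]), array([-0.00751912,  0.38604149,  0.2986471 ]))
```

Run:
```python
from h import *
def force(n=4):
    F=[]
    for _ in range(n): F.append(st()[2]); ctrl.pause(.02)
    return np.mean(F,0)
ctrl.close_gripper(20); x=.546
ctrl.movel([x,.21,.05],max_speed=.15); ctrl.movel([x,.21,.007],max_speed=.1); f0=force(); print(st()[0],f0)
ctrl.movel([x,.125,.007],max_speed=.05); print(st()[0],force()-f0)
y=.125
while y>.088:
    y-=.001; ctrl.movel([x,y,.007],max_speed=.02); f=force()-f0; t,p,_=st()
    print(round(t,2),round(y,4),p.round(4),f.round(2))
    if f[1]>5.0 or t>36: break
```

```text
23.2833 [ 0.35527583 -0.09825464  0.27098301]
25.1333 [-0.31360016  0.16906558 -0.11922758]
25.52 0.124 [0.546 0.124 0.007] [-0.03 -0.02 -0.99]
25.83 0.123 [0.546 0.123 0.007] [-0.16 -0.2  -0.65]
26.15 0.122 [0.546 0.122 0.007] [-0.15 -0.11 -0.3 ]
26.47 0.121 [0.546  0.1209 0.007 ] [-0.25 -0.44 -0.39]
26.78 0.12 [0.546  0.1199 0.007 ] [-0.2  -0.24 -0.53]
27.1 0.119 [0.546  0.1189 0.007 ] [-0.24 -0.06 -0.21]
27.42 0.118 [0.546  0.1179 0.007 ] [-0.63 -0.44 -0.38]
27.73 0.117 [0.546  0.1169 0.007 ] [-0.01  0.27 -0.19]
28.05 0.116 [0.546  0.1159 0.007 ] [-0.64  0.06 -0.45]
28.37 0.115 [0.546 0.115 0.007] [-0.43  0.5  -0.36]
28.68 0.114 [0.546  0.1139 0.007 ] [-0.1   0.2  -0.36]
29.0 0.113 [0.546  0.1129 0.007 ] [-0.31  0.46 -0.33]
29.32 0.112 [0.546  0.1119 0.007 ] [-0.32  0.22 -0.39]
29.63 0.111 [0.546  0.1109 0.007 ] [-0.28  0.42 -0.25]
29.95 0.11 [0.546  0.1099 0.007 ] [-0.42  0.05 -0.64]
30.27 0.109 [0.546  0.1089 0.007 ] [-0.31  0.23 -0.27]
30.58 0.108 [0.546  0.1079 0.007 ] [ 0.04 -0.3  -0.17]
30.9 0.107 [0.546  0.1069 0.007 ] [-1.05  0.37 -0.24]
31.22 0.106 [0.546  0.1059 0.007 ] [-0.49  0.2  -0.22]
31.53 0.105 [0.546  0.1049 0.007 ] [-0.34  0.16 -0.4 ]
31.85 0.104 [0.546  0.1039 0.007 ] [-0.62  0.2  -0.04]
32.17 0.103 [0.546  0.1029 0.007 ] [-0.02  0.26 -0.24]
32.48 0.102 [0.546  0.1019 0.007 ] [-0.31  0.21 -0.6 ]
32.8 0.101 [0.546  0.1009 0.007 ] [-0.02  0.57 -0.53]
33.12 0.1 [0.546  0.0999 0.007 ] [-0.76  0.37 -0.3 ]
33.43 0.099 [0.546 0.099 0.007] [ 0.14  0.76 -0.93]
33.75 0.098 [0.546  0.0983 0.007 ] [-0.75  1.67 -0.67]
34.07 0.097 [0.546  0.0981 0.0071] [-0.98  5.54 -1.32]
```

The wedge is snug at 5.5 N. I'll back off, lift and take one look.

Run:
```python
from h import *
ctrl.movel([.546,.13,.007],max_speed=.08); ctrl.movel([.546,.13,.10],max_speed=.2)
im,_=vision.grab_frame("scene"); cv2.imwrite("pics/snug.png",cv2.resize(im[120:300,180:420],None,fx=3.3,fy=3.3))
for k,v in look(STAND,"stand",[.547,-.074,-1.571],.04,("scene",)).items(): print("S",k,v)
for k,v in look(WEDGE,"wedge",[.547,.037,-1.571],.01,("scene",)).items(): print("W",k,v)
print(st())
```

```text
S scene (array([ 0.54484242, -0.07111033, -1.58192593]), np.float64(0.05850591481933054))
S both (array([ 0.54484242, -0.07111033, -1.58192593]), np.float64(0.05850591481933054))
W scene (array([ 0.54572972,  0.08826026, -1.64654761]), np.float64(0.6110624710305402))
W both (array([ 0.54572972,  0.08826026, -1.64654761]), np.float64(0.6110624710305402))
(35.4, array([0.54515864, 0.12934245, 0.09845919]), array([-0.3353575 , -0.00958014, -0.53975425]))
```

View pics/snug.png

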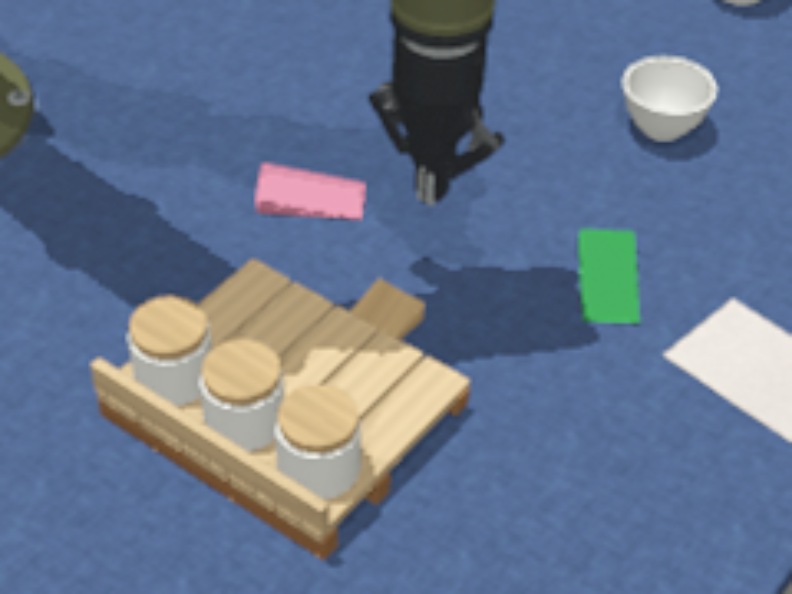

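The picture shows the wedge square under the middle of the front edge (about (385,312) in the crop), its heel sticking out, and the stand in its place. Now the firm press.

Run:
```python
from h import *
def force(n=5):
    F=[]
    for _ in range(n): F.append(st()[2]); ctrl.pause(.02)
    return np.mean(F,0)
x,y=.546,.010
ctrl.movel([x,y,.10],max_speed=.2); ctrl.movel([x,y,.045],max_speed=.1); ctrl.pause(.2); f0=force(); print(st()[0],f0)
z=.038
while z>.030:
    ctrl.movel([x,y,z],max_speed=.03); f=force()-f0; t,p,_=st(); print(round(t,2),round(z,4),p.round(4),f.round(2))
    if f[2]>9 or t>46: break
    z-=.0005
ctrl.pause(.5); print(st()[0],force()-f0)
vision.grab_frame("scene")
for k,v in look(STAND,"stand",[.547,-.074,-1.571],.04,("scene",)).items(): print("S",k,v)
```

```text
37.1333 [-0.40884234  0.31287136  0.44877754]
37.6 0.038 [0.546  0.0101 0.0379] [ 0.27 -0.4  -0.66]
37.93 0.0375 [0.546  0.01   0.0376] [ 0.22 -0.2  -0.46]
38.27 0.037 [0.546 0.01  0.037] [ 0.51 -0.25 -0.24]
38.6 0.0365 [0.546  0.01   0.0365] [ 0.58 -0.2  -0.52]
38.93 0.036 [0.5461 0.01   0.0361] [ 0.11 -0.53  2.78]
39.27 0.0355 [0.5461 0.01   0.0361] [-1.58 -0.88  7.76]
39.6 0.035 [0.5461 0.0101 0.036 ] [-2.98 -1.35 12.85]
40.1 [-2.93782498 -0.96793316 12.51960267]
S scene (array([ 0.54551206, -0.07278039, -1.57583532]), np.float64(0.04243699335884099))
S both (array([ 0.54551206, -0.07278039, -1.57583532]), np.float64(0.04243699335884099))
```

The stand is firm: 12.5 N on the front edge holds steady at z = 36 mm, so it is level. Handing in.

```bash
python3 -c "
from station import ticket,get_state
print(ticket.close_job(),get_state()['time'])"
```

```text
the job is handed in; nothing more can be done
the job is handed in; nothing more can be done
```

The job is handed in: I rocked the stand, pushed the wooden wedge in snug (about 5.5 N), and finished at about 40 s of the 51 s while pressing the front edge above the wedge with about 12.5 N, the stand level and still in place; the judge's verdict was not shown.

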